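# Press-bond a glass-bottom culture dish in a cam-lever press

### The job

Bond the glass bottom onto the culture dish (the white one lying bottom up with the amber adhesive ring and glass disc on top): lay it flat, glass up, in the round nest of the press's slide, and push the slide fully home under the press head. Only then swing the cam lever forward and down until it stands level, where the cam is at its highest lift and the pad presses hardest on the glass. The lever is sprung and flies back if released, so finish while still holding it there; never tip the dish over and leave everything else on the bench where it stands.

Things in the scene. Friction and masses are not known exactly. Their poses are not given: they have to be found in the camera images.
- dish: the dish to bond: white plastic dish, 54 mm across, lying bottom up, with an amber adhesive ring and a pale green glass disc (45 mm across, 2 mm thick) on top; 16 mm high in all (white wall 14 mm), lower edge chamfered, about 30 g. Origin: centre of its underside, z up. Stands on the bench left or right of the press; the blue-lidded dish stands on the other side
- press: hand-lever press screwed to the bench. Origin on the bench, straight under the nest centre when the slide is home; x points from its front (slide, facing the robot, yaw up to 15 degrees) to its back, y to its left, z up. Grey base 164 mm wide, 16 high, from x -155 to +85 mm; white head x -40 to +40, 164 wide, top at 108 mm, bearing blocks on it up to 165 mm
- nest (a point): centre of the floor of the round nest in the slide, 25 mm above the bench; axes as the press's. The nest is a recess 56 mm across, 5 mm deep, chamfered 2 mm; a seated dish stands 11 mm proud. The aluminium slide around it is 104 mm wide, 100 mm long, top 30 mm above the bench; the rails beside it (55 to 67 mm out) reach up to 34 mm
- finger_plate (a point): middle of the front face (towards press -x) of the blue finger plate at the front end of the slide, 38 mm above the bench, 60 mm in front of the nest centre. The plate is 90 mm wide, 10 mm thick and stands from 18 to 52 mm above the bench. Push here to drive the slide home
- slide (a joint): how far the slide is drawn out to the press's front (-x), in m: 0 = fully home against its stop (nest under the pad), 0.13 = fully out; starts 0.115 to 0.13. Stays where it is left; friction about 1.5 N, and 0.8 N more at 0.1 m/s
- pad: round black pad under the press head, 56 mm across, 8 mm thick; origin at the centre of its underside, 49 mm above the bench with the lever up (a seated dish's top, at 41 mm, passes beneath). The cam drives it 11.6 mm down at full lift; it is sprung (3.5 N per mm), meets the dish at about 0.8 rad of lever and presses with about 15 N at full lift
- lever (a joint): angle of the cam lever, rad: 0 = upright (return spring holds it there), growing as the knob swings to the front (press -x) and down; 1.57 = level, pointing to the front, in line with the green dot on the index plate: highest lift. Stop at 1.95, past the top, where the pad eases off again. Takes about 1 N at the knob to start, about 5 N to hold level
- lever_axis (a point): point on the lever's pivot axis, 97 mm to the right of the press's middle (press y -97 mm), in the plane in which the lever swings, 148 mm above the bench; the pivot axis is parallel to the press's y axis
- knob (a point): centre of the black ball knob, 35 mm across, at the end of the lever, a steel rod 12 mm thick. The point lies 120 mm from the pivot axis; its z axis points along the lever from pivot to ball. Upright, the ball's centre is 268 mm above the bench. The ball may turn between gripper pads
- lidded_dish: a finished dish with a blue lid, 57 mm across, 16 mm high; origin centre of its underside; leave it alone
- tip_box: blue pipette-tip box with clear lid, 85 x 122 x 79 mm high; origin centre of its underside; leave it alone
- pink_box: pink pipette-tip box with clear lid, 85 x 122 x 79 mm high; origin centre of its underside; leave it alone
- wash_bottle: white bottle with red cap, 60 mm across, 150 mm high; origin centre of its underside; leave it alone
- tube_rack: yellow tube rack with small tubes, 70 x 160 x 49 mm high; origin centre of its underside; leave it alone
- forceps: steel forceps lying flat, 130 mm long, 20 mm wide, 7 mm high, along its x axis; origin at its middle on the bench; leave it alone
- glass_pack: small white and blue pack of glass discs, 90 x 60 x 35 mm high; origin centre of its underside; leave it alone
Not all that is in view belongs to the job. What is shaped like the dish but brown or red is not meant.

How it is judged:
By the outcome, as a careful person would: the job done as asked, in the order asked, and still so for the second after the job is handed in, while the arm keeps its last pose, push and grip.
It also fails if it takes over 72 s, if anything falls off the work surface, if the arm or the gripper's body presses on something with over 40 N, if the wrist force passes 120 N, or if a joint passes its speed limit or range.

### The arm

A 7-joint arm with a two-finger parallel gripper is mounted at the origin on the work surface. World frame = base frame: x ahead of the robot, y to its left, z up, the work surface at z = 0. Lengths are in m, angles in rad, forces in N, time in s.
With the tool pointing down it reaches from about 0.4 to 0.85 m from the base axis. Payload 10.4 kg.
Tool frame: the origin (TCP) lies midway between the tips of the shut fingers; the grasp point (between the pads) lies 19 mm behind it; z points along the fingers, y is the line along which they close (so a half turn about z gives the same grasp; the last joint's range is limited). The gripper opens to 87 mm and grips with 3 to 60 N. Pads are 19 mm wide; open, the fingers measure 117 mm over their backs; the gripper's body (75 mm by 190 mm) begins 51 mm behind the grasp point.
Start: joints at [-1.343, 0.332, -0.065, 1.46, 0.022, 1.35, -0.088], TCP at [0.155, 0.605, 0.223] pointing down, gripper open.
Joint ranges: [-2.6, 2.6], [-0.5, 2.12], [-1.47, 1.34], [0.16, 2.42], [-1.27, 4.41], [0.06, 2.06], [-2.6, 2.6]. Speed limits (rad/s): [2.22, 2.22, 2.79, 2.79, 3.14, 3.14, 3.14].

### API

Orientations are given as a unit quaternion [x, y, z, w].
In Python, from bench import r gives the robot as it stands.
- The arm moves only by the tool arm_command, never from a script. Its argument "moves" is one flat list of numbers, 4 for each row, row after row: the shift along the tool's x, y, z in cm, then the turn about the tool's z in degrees. A call has 1 to 12 rows; each row shifts and turns the commanded pose from where the row before left it, along the tool's axes as they then stand; what a row does not reach is not made up. A row lasts 1/12 s, in which the tool goes at most 41.7 mm and 7.16 degrees, less where a joint would pass 70% of its speed; a pose out of reach is approached as far as the arm can. A call with a gripper value outside its range is refused whole. "fingers" is the opening in per cent of the stroke, from 0 (shut) to 100 (fully open), set as the call begins (left out, the last holds). The fingers move at their own pace and stop on an object; "squeeze" is the grip in N (left out, the last holds). Time passes only in rows, so rows that do not move let the fingers close. It gives the time, the measured TCP pose, the force, the opening and the grip force at its end, in the units of the state.
- r.read_state(): the state, without advancing time (a new reading comes with each control period).
- r.camera(name): name is "scene" or "top" or "wrist"; returns the picture (480x640x3 uint8, red, green, blue); there is no depth.
- r.camera_info(name): a dict with "fx", "fy", "cx", "cy" (pixels), "k1" (the pictures are not rectified: a ray, as slopes to the right and down, at radius r is drawn at 1 + k1 r^2 times it, then the intrinsics apply), "origin" and "attitude" of the camera in the world. Camera axes: x right, y up, looking along -z (the intrinsics and any distortion apply to the point x, -y, -z); pixel columns grow to the right and rows downward; lengths in m; the calibration is good to about 2 mm. A picture is of the moment at which its call begins: read the wrist's pose just before it. camera_info takes no time and is no camera call; for the wrist camera it gives the pose at the moment of the call.
- r.close_job(): hands the job in; it is judged then, once.
The state is a dict: "time": time; "joint_positions": joint angles; "joint_vel": joint speeds; "joint_torque": joint torques, N m; "ee_pos": TCP position; "eef_rot": TCP orientation; "ft_force": force on the tool from outside, world axes, zero at the start; "torque": the same for the moment, N m; "width": finger opening in m; "grip_force": force on a finger pad.
Only numpy, scipy, OpenCV 4.12 (cv2) and the standard library are available. Lean on these libraries where they do the work, as an engineer would, in place of code of your own. Each camera call takes 0.05 s, during which the arm holds its last target. There are 200 camera calls.

## Working session

There is one attempt and no reset: what is moved stays moved. The work goes in short steps, Python scripts to look and compute and a tool call to move; the robot and the scene stay as the last step left them, time stands still between calls to the robot, and variables do not carry over. Pictures are saved under pics/ and viewed, at most 10 in all, crops included, and the job is handed in when it is done.

Besides the shell and the picture viewer there is one more tool, called after "Call:" in YAML: its name, and indented under it one key for each argument. arm_command: Moves the arm, as the interface text tells. Its arguments: {"type":"object","properties":{"moves":{"type":"array"},"fingers":{"type":"number"},"squeeze":{"type":"number"}},"required":["moves"]}

```bash
ls; mkdir -p pics
cat > h.py <<'E'
import numpy as np, cv2
from bench import r
from scipy.spatial.transform import Rotation as R
def att(ci):
    a=np.array(ci["attitude"],float)
    return a if a.shape==(3,3) else R.from_quat(a).as_matrix()
def ray(ci,u,v):
    x,y=(u-ci["cx"])/ci["fx"],(v-ci["cy"])/ci["fy"]
    k=np.array([[ci["fx"],0,ci["cx"]],[0,ci["fy"],ci["cy"]],[0,0,1]])
    p=cv2.undistortPoints(np.array([[[u,v]]],float),k,np.array([ci["k1"],0,0,0,0.])).ravel()
    d=att(ci)@np.array([p[0],-p[1],-1.]); return np.array(ci["origin"],float),d/np.linalg.norm(d)
def onz(ci,u,v,z):
    o,d=ray(ci,u,v); return o+d*(z-o[2])/d[2]
def proj(ci,P):
    q=att(ci).T@(np.array(P,float)-np.array(ci["origin"])); x,y=q[0]/-q[2],-q[1]/-q[2]
    s=1+ci["k1"]*(x*x+y*y); return np.array([ci["cx"]+ci["fx"]*x*s,ci["cy"]+ci["fy"]*y*s])
def snap(n,f=None):
    ci=r.camera_info(n); im=cv2.cvtColor(np.array(r.camera(n)),cv2.COLOR_RGB2BGR)
    if f: cv2.imwrite(f"pics/{f}.png",im)
    return ci,im
E
python3 - <<'E'
from h import *
for n in ("top","scene"):
    ci,im=snap(n,n+"0"); print(n,ci)
print(r.read_state())
E
```

```text
pics
top {'fx': 507.4045729865136, 'fy': 507.4045729865136, 'cx': 327.00708780924015, 'cy': 239.6425064351501, 'k1': 0.037093946519714954, 'origin': array([ 0.18247029, -0.01767168,  1.85594621]), 'attitude': array([ 0.06574905, -0.07127317, -0.69824008,  0.70926581])}
scene {'fx': 497.7024177923924, 'fy': 497.7024177923924, 'cx': 317.1800743074872, 'cy': 241.6208039722757, 'k1': -0.1015725950795382, 'origin': array([ 1.03917199, -0.88970343,  0.96858712]), 'attitude': array([0.42381621, 0.11482878, 0.24166924, 0.86532661])}
{'time': 0.1, 'joint_positions': array([-1.34264359,  0.33278732, -0.06469245,  1.46085696,  0.02161525,
        1.34991157, -0.08847591]), 'joint_vel': array([-1.43825883e-03, -5.64570291e-04,  6.43307502e-04, -1.98316215e-03,
        1.32268660e-03,  1.32279379e-06, -3.87882778e-05]), 'joint_torque': array([ 8.22854654e-04, -6.24548578e+01,  2.42030143e-02, -3.90718961e+01,
       -6.13927050e-02,  3.65996780e-02,  7.70910128e-05]), 'ee_pos': array([0.1550097 , 0.60511115, 0.22184701]), 'eef_rot': array([ 1.25028533e-01,  9.92152944e-01, -6.32293065e-04, -4.15855953e-05]), 'ft_force': array([ 1.36134228, -0.39057536,  0.04559392]), 'torque': array([ 0.02528391, -0.01722611, -0.01418306]), 'grip_force': 0.0, 'width': 0.08707762460361712}
```

View pics/top0.png

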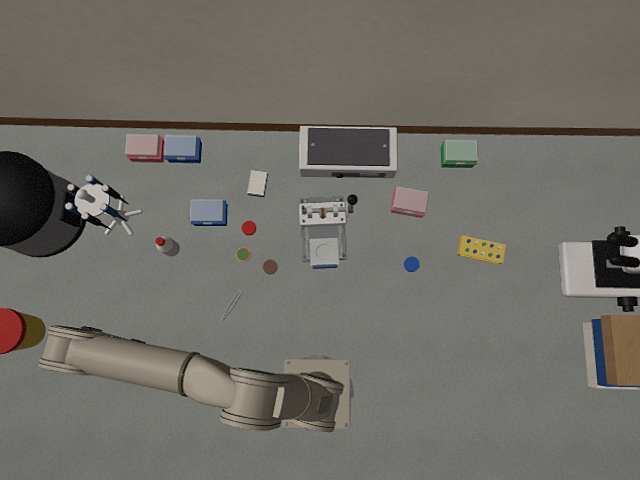

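View pics/scene0.png

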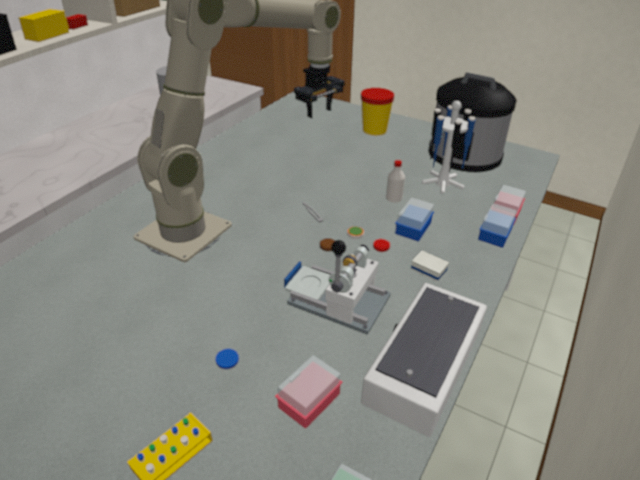

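Top view: the round, dish-like things are amber ring with green disc (243,254), brown (270,267), red (249,228) and blue-lidded (411,264). The one at (243,254) fits: amber ring and pale green disc on white. The press is at (323,235), its nest at (322,250) and the knob at (352,200). I'll confirm the dish in a crop and measure.

Run:
```python
from h import *
ci=r.camera_info("top"); im=cv2.imread("pics/top0.png")
a=cv2.resize(im[215:285,225:295],None,fx=7,fy=7,interpolation=cv2.INTER_CUBIC)
b=cv2.resize(im[185:275,290:365],None,fx=6,fy=6,interpolation=cv2.INTER_CUBIC)
c=np.zeros((540,950,3),np.uint8); c[:490,:490]=a; c[:540,495:945]=b
c=cv2.resize(c,(800,455)); cv2.imwrite("pics/c1.png",c)
for n,u,v,z in [("dish",243,254,.016),("brown",270,267,.016),("red",249,228,.016),("lid",411,264,.016),("nest",322,250,.025),("plateL",311,266,.052),("plateR",337,264,.052),("knob",352,200,.268),("base",303,261,.016),("base",346,259,.016)]:
    print(n,onz(ci,u,v,z).round(4))
```

```text
dish [0.4855 0.2777 0.016 ]
brown [0.439  0.1772 0.016 ]
red [0.5834 0.2601 0.016 ]
lid [ 0.4584 -0.3384  0.016 ]
nest [ 0.5035 -0.0116  0.025 ]
plateL [0.4399 0.0268 0.052 ]
plateR [ 0.4487 -0.0664  0.052 ]
knob [ 0.6269 -0.1068  0.268 ]
base [0.4631 0.0573 0.016 ]
base [ 0.473  -0.1002  0.016 ]
```

View pics/c1.png

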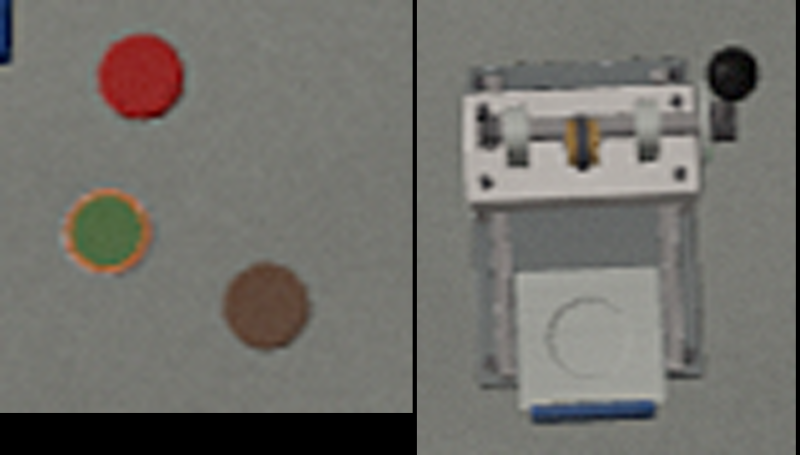

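The crop confirms it: the dish is at top-view pixel (243,254), with its amber ring, green glass and white rim. Red and brown are decoys. Moving above it.

Call:
arm_command:
  moves: [0, 0, 0, -6, 0, 0, 0, -6, 0, 0, 0, -6, -2.5, -2.9, 0, 0, -2.5, -2.9, 0, 0, -2.5, -2.9, 0, 0, -2.5, -2.9, 0, 0, -2.5, -2.9, 0, 0, -2.5, -2.9, 0, 0, -2.5, -2.9, 0, 0, -2.5, -2.9, 0, 0, -2.5, -2.9, 0, 0]
  fingers: 100
  squeeze: 10

```text
time: 1.1
ee_pos: [0.3971, 0.3575, 0.2224]
eef_rot: [-0.032, 0.999, -0.0, -0.0]
ft_force: [1.0, 0.5, 0.5]
width: 0.0872
grip_force: 0.0
```

Call:
arm_command:
  moves: [-2.5, -2.9, 0, 0, -2.5, -2.9, 0, 0, -2.5, -2.9, 0, 0, 0, 0, 0, 0, 0, 0, 0, 0]

```text
time: 1.52
ee_pos: [0.4778, 0.2749, 0.2222]
eef_rot: [-0.029, 1.0, -0.0, -0.0]
ft_force: [-0.6, 1.6, 0.5]
width: 0.087
grip_force: 0.0
```

```bash
cat >> h.py <<'E'
def pose():
    s=r.read_state(); return s,np.array(s["ee_pos"]),R.from_quat(s["eef_rot"]).as_matrix()
def delta(P,yaw=None):
    """cm shift in tool axes to bring TCP to P; turn deg so tool y points at yaw+90 (applied after)"""
    s,p,M=pose(); d=M.T@(np.array(P)-p)*100
    t=0 if yaw is None else -((yaw+90-np.degrees(np.arctan2(M[1,1],M[0,1]))+90)%180-90)
    return d.round(2),round(t,2)
def blob(im,lo,hi,ref=None,n=0):
    m=cv2.inRange(cv2.cvtColor(im,cv2.COLOR_BGR2HSV),np.array(lo),np.array(hi))
    c,_=cv2.findContours(m,cv2.RETR_EXTERNAL,cv2.CHAIN_APPROX_NONE)
    return sorted(c,key=cv2.contourArea,reverse=True)
E
python3 - <<'E'
from h import *
ci,im=snap("wrist","w1"); s,p,M=pose(); print(s["time"],p,M.round(3).tolist(),ci)
print(proj(ci,[.4855,.2777,.016]))
E
```

```text
1.5667 [0.4764926  0.27685656 0.22216692] [[-0.998, -0.062, -0.001], [-0.062, 0.998, -0.0], [0.001, -0.0, -1.0]] {'fx': 376.60954424517377, 'fy': 376.60954424517377, 'cx': 321.21390428179876, 'cy': 242.82620055378294, 'k1': -0.04294675667842272, 'origin': array([0.39504558, 0.27009134, 0.38269115]), 'attitude': array([-0.10463746, -0.11077749,  0.71901353,  0.67808473])}
[323.60214859 218.93525842]
```

View pics/w1.png

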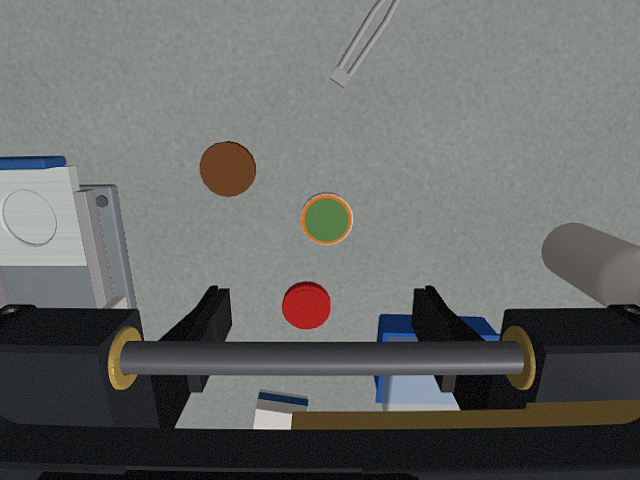

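The wrist view shows the dish at (327,219), brown at (228,168), red at (306,305) and part of the nest at (30,217). I'll measure the dish centre from its green disc and amber ring.

```bash
cat >> h.py <<'E'
def disc(ci,im,lo,hi,near,z):
    """fit ellipse to blob nearest pixel, boundary points cast to plane z, circle centre+radius"""
    m=None
    for c in blob(im,lo,hi)[:8]:
        if len(c)<8: continue
        d=np.linalg.norm(c.reshape(-1,2).mean(0)-near)
        if m is None or d<m[0]: m=(d,c)
    P=np.array([onz(ci,*q,z)[:2] for q in cv2.convexHull(m[1]).reshape(-1,2).astype(float)])
    (x,y),rad=cv2.minEnclosingCircle((P*1000).astype(np.float32)); return x/1000,y/1000,rad
E
python3 - <<'E'
from h import *
im=cv2.imread("pics/w1.png"); ci=r.camera_info("wrist")
print(disc(ci,im,(35,80,40),(85,255,255),(327,219),.016),disc(ci,im,(5,120,80),(22,255,255),(327,219),.0145))
print(disc(r.camera_info("top"),cv2.imread("pics/top0.png"),(35,60,40),(85,255,255),(243,254),.016))
print(onz(ci,30,217,.030), delta([.486,.2775,.10]))
E
```

```text
(0.48511358642578123, 0.28217864990234376, 21.96170997619629) (0.4851382751464844, 0.2822474060058594, 25.30451774597168)
(0.4870021057128906, 0.2790864562988281, 20.825904846191406)
[ 0.49588605 -0.00995913  0.03      ] (array([-9.600e-01,  1.000e-02,  1.222e+01]), 0)
```

Call:
arm_command:
  moves: [-0.9, 0.4, 2.5, 0, 0, 0, 2.5, 0, 0, 0, 2.5, 0, 0, 0, 2.5, 0, 0, 0, 2.5, 0, 0, 0, 1, 0, 0, 0, 0, 0, 0, 0, 0, 0]

```text
time: 2.23
ee_pos: [0.4848, 0.2827, 0.0881]
eef_rot: [-0.032, 0.999, 0.0, -0.0]
ft_force: [0.6, 0.3, 0.0]
width: 0.0869
grip_force: 0.0
```

Run:
```python
from h import *
ci,im=snap("wrist","w2"); s,p,M=pose(); print(s["time"],p,s["ft_force"])
g=disc(ci,im,(35,80,40),(85,255,255),proj(ci,[.4855,.281,.016]),.016); a=disc(ci,im,(5,120,80),(22,255,255),proj(ci,[.4855,.281,.016]),.0145)
print(g,a,delta([g[0],g[1],.009]),delta([a[0],a[1],.009]))
```

```text
2.2833 [0.48550357 0.28276706 0.08887089] [ 0.63447697 -0.37785353  0.93777259]
(0.4861611328125, 0.28014535522460937, 22.15789222717285) (0.48627496337890624, 0.2801271057128906, 25.2757568359375) (array([-0.04, -0.27,  7.99]), 0) (array([-0.05, -0.28,  7.99]), 0)
```

Call:
arm_command:
  moves: [-0.1, -0.3, 2, 0, 0, 0, 2, 0, 0, 0, 2, 0, 0, 0, 1, 0, 0, 0, 1, 0, 0, 0, 0, 0, 0, 0, 0, 0, 0, 0, 0, 0]

```text
time: 2.95
ee_pos: [0.4872, 0.2793, 0.0088]
eef_rot: [-0.032, 0.999, 0.001, 0.001]
ft_force: [0.4, -0.7, 0.9]
width: 0.0872
grip_force: 0.0
```

Call:
arm_command:
  moves: [0, 0, 0, 0, 0, 0, 0, 0, 0, 0, 0, 0, 0, 0, 0, 0, 0, 0, 0, 0, 0, 0, 0, 0, 0, 0, 0, 0, 0, 0, 0, 0, 0, 0, 0, 0, 0, 0, 0, 0]
  fingers: 40
  squeeze: 15

```text
time: 3.78
ee_pos: [0.4864, 0.2788, 0.0076]
eef_rot: [-0.032, 0.999, 0.0, -0.0]
ft_force: [0.1, 0.1, 1.6]
width: 0.0528
grip_force: 15.0
```

Call:
arm_command:
  moves: [0, 0, -1, 0, 0, 0, -2, 0, 0, 0, -3, 0, 0, 0, -3, 0, 0, -1, -3, 0, 0, -2, -3, 0, 0, -2.5, -2, 0, 0, -3, -1, 0, -0.5, -3, -1, 0, -0.5, -3, 0, 0, -0.5, -3, 0, 0, 0, -3, 0, 0]

```text
time: 4.78
ee_pos: [0.5149, 0.0736, 0.1985]
eef_rot: [-0.032, 1.0, 0.0, 0.001]
ft_force: [0.5, -0.3, -0.3]
width: 0.0525
grip_force: 15.0
```

Call:
arm_command:
  moves: [0, -3, 0, 0, 0, -3, 0, 0, 0, -2.5, 0, 0, 0, 0, 0, 0, 0, 0, 0, 0, 0, 0, 0, 0]

```text
time: 5.28
ee_pos: [0.5197, -0.0089, 0.1979]
eef_rot: [-0.032, 0.999, 0.0, 0.0]
ft_force: [-0.7, -0.4, 0.4]
width: 0.053
grip_force: 15.0
```

Run:
```python
from h import *
ci,im=snap("wrist","w3"); s,p,M=pose(); print(s["time"],p,M.round(3).tolist(),s["width"])
```

```text
5.3333 [ 0.51972996 -0.00841054  0.19778756] [[-0.998, -0.065, 0.0], [-0.065, 0.998, 0.001], [-0.0, 0.001, -1.0]] 0.05281058599378214
```

View pics/w3.png

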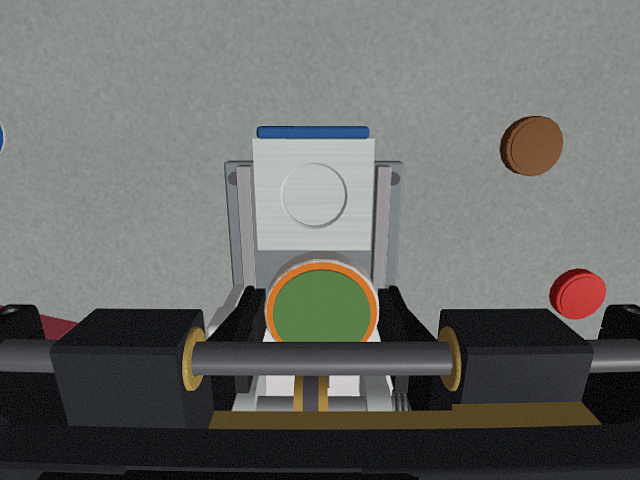

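The slide is at (253–376, 128–250) with the nest ring centred at about (314,195), and the dish is held level at (322,310). Measuring the nest centre and yaw.

```bash
cat >> h.py <<'E'
def circ3(P):
    P=np.array(P); A=np.c_[2*P,np.ones(len(P))]; q=np.linalg.lstsq(A,(P**2).sum(1),rcond=None)[0]
    return q[:2],np.sqrt(q[2]+q[:2]@q[:2])
def nest(ci,im,near,rpx,z=.030):
    g=cv2.GaussianBlur(cv2.cvtColor(im,cv2.COLOR_BGR2GRAY),(3,3),0).astype(float); P=[]
    for a in np.radians(np.arange(0,360,6)):
        rr=np.arange(rpx*.8,rpx*1.2,.5); u=near[0]+rr*np.cos(a); v=near[1]+rr*np.sin(a)
        q=cv2.remap(g.astype(np.float32),u[None].astype(np.float32),v[None].astype(np.float32),cv2.INTER_LINEAR)[0]
        i=q.argmin()
        if np.median(q)-q[i]>8: P.append(onz(ci,u[i],v[i],z)[:2])
    c,rad=circ3(P); P=np.array(P); e=abs(np.linalg.norm(P-c,axis=1)-rad); return *circ3(P[e<np.median(e)*2.5]),len(P),np.median(e)
E
python3 - <<'E'
from h import *
im=cv2.imread("pics/w3.png"); ci=r.camera_info("wrist"); s,p,M=pose()
print(nest(ci,im,(314,195),33,.029))
m=blob(im,(95,120,40),(125,255,255))
for c in m[:4]:
    x,y,w,h=cv2.boundingRect(c)
    if 200<x+w/2<420 and y<200:
        q=[onz(ci,x,y+h*.2,.052),onz(ci,x+w,y+h*.2,.052)]; print("plate",(x,y,w,h),q)
# slide side edges by gradient rows at z=.03
g=cv2.cvtColor(im,cv2.COLOR_BGR2GRAY).astype(int)
for side,a,b in(("L",245,262),("R",365,382)):
    P=[]
    for v in range(150,245,4):
        d=np.diff(g[v,a:b]); i=abs(d).argmax(); P.append(onz(ci,a+i+.5,v,.030)[:2])
    P=np.array(P); f=cv2.fitLine(P.astype(np.float32),cv2.DIST_HUBER,0,1e-4,1e-4).ravel(); print(side,f,np.degrees(np.arctan2(f[1],f[0])))
print("dish under fingers", onz(ci,321,310,p[2]+.008), p)
E
```

```text
(array([ 0.49755438, -0.01599491]), np.float64(0.027981616872069126), 43, np.float64(0.00021035345624146468))
plate (257, 126, 112, 13) [array([ 0.44336256, -0.06352852,  0.052     ]), array([0.43774559, 0.02384559, 0.052     ])]
L [ 0.9980902   0.06177303  0.50645745 -0.06791132] 3.5415885
R [0.99762374 0.06889722 0.4957505  0.03587322] 3.95065
dish under fingers [ 0.51675117 -0.00873298  0.20578756] [ 0.51972996 -0.00841054  0.19778756]
```

Run:
```python
from h import *
im=cv2.imread("pics/w3.png"); ci=r.camera_info("wrist"); s,p,M=pose()
a=disc(ci,im,(5,120,80),(22,255,255),(321,310),p[2]+.0069)
# upper (unoccluded) amber boundary circle fit
c=min(blob(im,(5,150,120),(18,255,255))[:6],key=lambda c:np.linalg.norm(c.reshape(-1,2).mean(0)-[321,300]))
P=[onz(ci,*q,p[2]+.0069)[:2] for q in cv2.convexHull(c).reshape(-1,2).astype(float) if q[1]<325]
print(p,a,circ3(P)); print(delta([.4976,-.0160,.06],3.75))
```

```text
[ 0.51972996 -0.00841054  0.19778756] (0.51924072265625, -0.008599437713623048, 25.31148338317871) (array([ 0.51930045, -0.00852791]), np.float64(0.025074520624698903))
(array([ 2.26, -0.62, 13.78]), np.float64(-0.04))
```

Call:
arm_command:
  moves: [1.1, -0.3, 1, 0, 1.1, -0.3, 2, 0, 0, 0, 3, 0, 0, 0, 3, 0, 0, 0, 2.5, 0, 0, 0, 1.5, 0, 0, 0, 0.8, 0, 0, 0, 0, 0, 0, 0, 0, 0]

```text
time: 6.08
ee_pos: [0.4985, -0.0164, 0.06]
eef_rot: [-0.032, 0.999, 0.0, 0.0]
ft_force: [0.2, -1.1, -0.5]
width: 0.0528
grip_force: 15.0
```

Run:
```python
from h import *
ps=[pose()[1]]
print(ps, delta([.4979,-.0160,.042],3.75), r.read_state()["ft_force"])
```

```text
[array([ 0.4985401 , -0.01639784,  0.06004221])] (array([0.06, 0.04, 1.8 ]), np.float64(-0.06)) [ 0.20124643 -1.05475248 -0.48732469]
```

Call:
arm_command:
  moves: [0.05, 0, 0.8, 0, 0, 0, 0.8, 0, 0, 0, 0.4, 0, 0, 0, 0.2, 0, 0, 0, 0.2, 0, 0, 0, 0, 0, 0, 0, 0, 0]

```text
time: 6.67
ee_pos: [0.4978, -0.0171, 0.0356]
eef_rot: [-0.032, 0.999, 0.0, 0.0]
ft_force: [0.5, 0.2, -0.5]
width: 0.0526
grip_force: 15.0
```

Call:
arm_command:
  moves: [0, 0, 0.1, 0, 0, 0, 0.1, 0, 0, 0, 0.1, 0, 0, 0, 0, 0]

```text
time: 7.0
ee_pos: [0.4978, -0.0171, 0.0326]
eef_rot: [-0.032, 0.999, 0.0, 0.0]
ft_force: [0.2, -0.3, -0.2]
width: 0.0531
grip_force: 15.0
```

Call:
arm_command:
  moves: [0, 0, 0, 0, 0, 0, 0, 0, 0, 0, 0, 0, 0, 0, 0, 0, 0, 0, 0, 0, 0, 0, 0, 0]
  fingers: 74

```text
time: 7.5
ee_pos: [0.4977, -0.017, 0.0325]
eef_rot: [-0.032, 0.999, 0.0, 0.0]
ft_force: [-0.1, 0.3, -0.9]
width: 0.0642
grip_force: 0.0
```

Call:
arm_command:
  moves: [0, 0, -1, 0, 0, 0, -2, 0, 0, 0, -3, 0, 0, 0, -3, 0, 0, 0, -3, 0, 0, 0, -1, 0, 0, 0, 0, 0, 0, 0, 0, 0]

```text
time: 8.17
ee_pos: [0.4978, -0.017, 0.163]
eef_rot: [-0.032, 0.999, 0.0, 0.001]
ft_force: [-0.1, -0.0, -0.1]
width: 0.0643
grip_force: 0.0
```

Run:
```python
from h import *
ci,im=snap("wrist","w4"); s,p,M=pose(); print(s["time"],p,s["width"])
q=proj(ci,[.498,-.017,.041])
c=min(blob(im,(5,150,120),(18,255,255))[:6],key=lambda c:np.linalg.norm(c.reshape(-1,2).mean(0)-q))
for z in (.0395,.0445): print(z,q,circ3([onz(ci,*t,z)[:2] for t in cv2.convexHull(c).reshape(-1,2).astype(float)]))
u,v=q.astype(int); cv2.imwrite("pics/c4.png",cv2.resize(im[max(0,v-110):v+110,u-140:u+140],None,fx=2.5,fy=2.5))
```

```text
8.2167 [ 0.4972542  -0.01706562  0.16195805] 0.06422894753176038
0.0395 [321.10787572 235.09486792] (array([ 0.49792333, -0.01714348]), np.float64(0.02503241897914764))
0.0445 [321.10787572 235.09486792] (array([ 0.49646065, -0.01723714]), np.float64(0.02459143877715247))
```

View pics/c4.png

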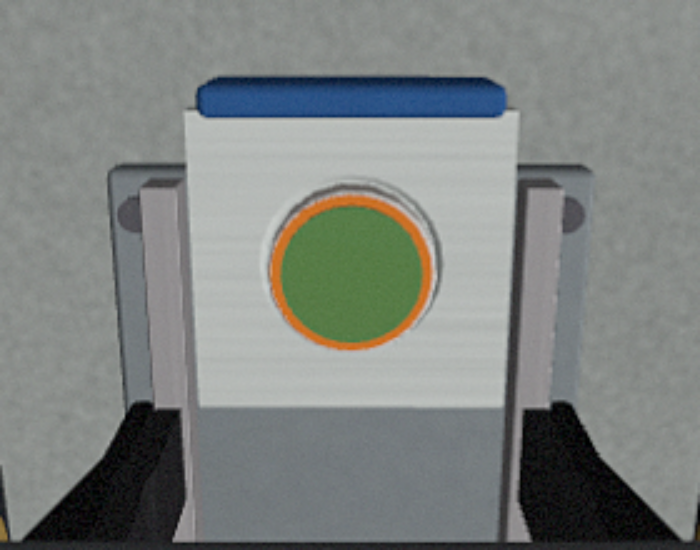

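The dish is concentric in the nest and its ring radius (25.0 mm) matches the seated height. Next, move in front of the finger plate with the fingers shut.

Call:
arm_command:
  moves: [2, 0.6, 0, 0, 3, 1, 0, 0, 3, 1, 0, 0, 1.1, 0, 1, 0, 0, 0, 3, 0, 0, 0, 3, 0, 0, 0, 3, 0, 0, 0, 1.3, 0, 0, 0, 0.6, 0, 0, 0, 0, 0, 0, 0, 0, 0]
  fingers: 0

```text
time: 9.13
ee_pos: [0.4051, 0.003, 0.0436]
eef_rot: [-0.032, 1.0, -0.0, -0.0]
ft_force: [-0.3, 1.2, 0.6]
width: 0.0028
grip_force: 0.0
```

Run:
```python
from h import *
print(pose()[:2][1],r.read_state()["ft_force"],delta([.42,.004,.044],3.75))
```

```text
[0.40513083 0.00299428 0.04356843] [-0.31797273  1.23815121  0.55716682] (array([-1.49,  0.01, -0.04]), np.float64(-0.13))
```

Call:
arm_command:
  moves: [-0.4, 0, 0, 0, -0.4, 0, 0, 0, -0.4, 0, 0, 0, -0.4, 0, 0, 0, -0.4, 0, 0, 0, -0.4, 0, 0, 0, -0.4, 0, 0, 0, -0.6, 0, 0, 0, -0.6, 0, 0, 0, -0.6, 0, 0, 0]

```text
time: 9.97
ee_pos: [0.4516, 0.006, 0.0434]
eef_rot: [-0.032, 0.999, -0.0, -0.0]
ft_force: [-2.1, -0.0, 1.0]
width: 0.0005
grip_force: 1.0
```

Call:
arm_command:
  moves: [-0.6, 0, 0, 0, -0.6, 0, 0, 0, -0.6, 0, 0, 0, -0.6, 0, 0, 0, -0.6, 0, 0, 0, -0.6, 0, 0, 0, -0.6, 0, 0, 0, -0.6, 0, 0, 0, -0.6, 0, 0, 0, -0.6, 0, 0, 0]

```text
time: 10.8
ee_pos: [0.5115, 0.0098, 0.0435]
eef_rot: [-0.032, 1.0, -0.0, -0.0]
ft_force: [-1.9, -0.8, -0.0]
width: 0.0004
grip_force: 1.0
```

Call:
arm_command:
  moves: [-0.6, 0, 0, 0, -0.6, 0, 0, 0, -0.5, 0, 0, 0, -0.4, 0, 0, 0, -0.3, 0, 0, 0, -0.2, 0, 0, 0, -0.2, 0, 0, 0]

```text
time: 11.38
ee_pos: [0.5392, 0.0116, 0.0435]
eef_rot: [-0.032, 0.999, 0.0, 0.0]
ft_force: [-2.6, -2.0, -0.8]
width: 0.0008
grip_force: 0.8
```

Call:
arm_command:
  moves: [-0.2, 0, 0, 0, -0.2, 0, 0, 0, -0.2, 0, 0, 0]

```text
time: 11.63
ee_pos: [0.5451, 0.012, 0.0436]
eef_rot: [-0.032, 0.999, 0.0, 0.0]
ft_force: [-2.0, -1.5, -1.0]
width: 0.0006
grip_force: 0.8
```

Call:
arm_command:
  moves: [-0.2, 0, 0, 0, -0.2, 0, 0, 0]

```text
time: 11.8
ee_pos: [0.5491, 0.0122, 0.0436]
eef_rot: [-0.032, 0.999, 0.0, 0.0]
ft_force: [-1.5, -1.1, -1.1]
width: 0.0004
grip_force: 0.8
```

Call:
arm_command:
  moves: [-0.1, 0, 0, 0, -0.1, 0, 0, 0]

```text
time: 11.97
ee_pos: [0.5511, 0.0124, 0.0436]
eef_rot: [-0.032, 0.999, 0.0, 0.0]
ft_force: [-4.9, -1.4, 1.5]
width: 0.0003
grip_force: 2.8
```

Call:
arm_command:
  moves: [-0.1, 0, 0, 0, 0, 0, 0, 0]

```text
time: 12.13
ee_pos: [0.5511, 0.0124, 0.0435]
eef_rot: [-0.032, 0.999, 0.0, -0.001]
ft_force: [-7.2, -1.2, 4.4]
width: 0.0005
grip_force: 3.3
```

Call:
arm_command:
  moves: [-0.1, 0, 0, 0, 0, 0, 0, 0, 0, 0, 0, 0]

```text
time: 12.38
ee_pos: [0.5512, 0.0125, 0.0434]
eef_rot: [-0.032, 0.999, 0.0, -0.002]
ft_force: [-10.4, -1.7, 8.1]
width: 0.0002
grip_force: 5.4
```

Run:
```python
from h import *
ci,im=snap("scene","s2"); s,p,M=pose(); print(p,s["ft_force"])
cv2.imwrite("pics/c5.png",cv2.resize(im[220:340,260:420],None,fx=5,fy=5,interpolation=cv2.INTER_CUBIC))
```

```text
[0.55114813 0.01242113 0.04337438] [-10.80021175  -0.9004385    7.62012204]
```

View pics/c5.png

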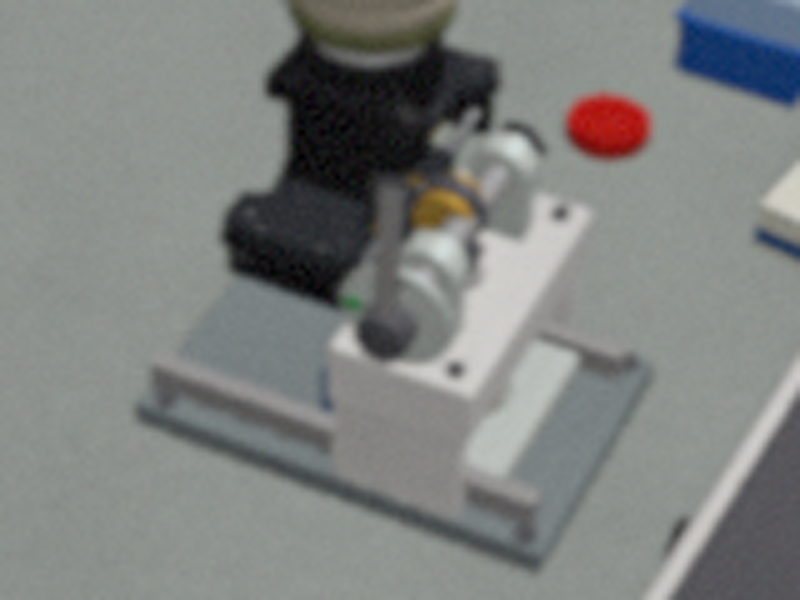

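Force rose to 10.8 N with no further motion, so the slide is probably on its stop. TCP travel fits a 0.123 m draw. I'll back off and check the plate against the base front edge.

Call:
arm_command:
  moves: [1, 0, 0, 0, 2, 0, 0, 0, 2, 0, -1, 0, 1, 0, -3, 0, 0, 0, -3, 0, 0, 0, -3, 0, 0, 0, -3, 0, 0, 0, -1, 0, 0, 0, 0, 0, 0, 0, 0, 0]

```text
time: 13.27
ee_pos: [0.4935, 0.009, 0.1837]
eef_rot: [-0.032, 0.999, 0.0, 0.001]
ft_force: [-0.2, 0.7, -0.7]
width: 0.0003
grip_force: 0.0
```

Run:
```python
from h import *
ci,im=snap("wrist","w5"); s,p,M=pose(); print(s["time"],p)
cv2.imwrite("pics/w5s.png",im)
```

```text
13.3167 [0.49283641 0.00889109 0.18271087]
```

View pics/w5.png

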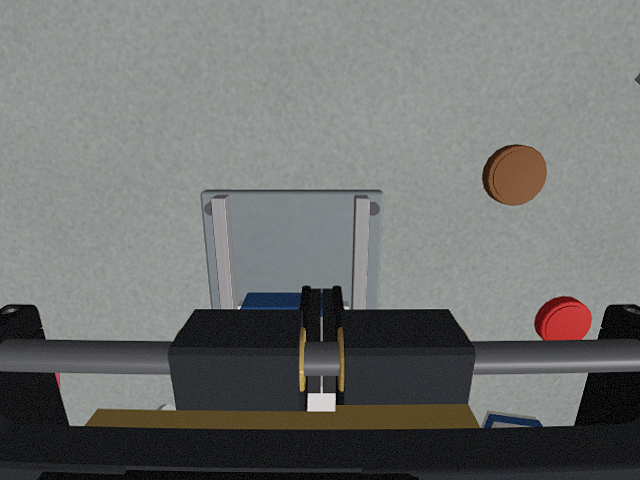

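The base front edge is at row 191 (columns 203–381) and the plate's front edge at about row 293 (columns 245–300).

Run:
```python
from h import *
im=cv2.imread("pics/w5.png"); ci=r.camera_info("wrist")
g=cv2.cvtColor(im,cv2.COLOR_BGR2GRAY).astype(int)
L,Rr=onz(ci,203,191,.014),onz(ci,382,191,.014)
ax=np.array([np.cos(np.radians(3.75)),np.sin(np.radians(3.75))]); ay=np.array([-ax[1],ax[0]])
print("base corners",L,Rr,np.linalg.norm(L-Rr), np.degrees(np.arctan2((L-Rr)[0],-(L-Rr)[1])))
mid=(L+Rr)[:2]/2; O=mid+.155*ax; print("origin est",O)
hsv=cv2.cvtColor(im,cv2.COLOR_BGR2HSV); m=cv2.inRange(hsv,(95,110,30),(125,255,255))
for u in (250,265,280,295):
    v=np.where(m[270:320,u])[0]+270; 
    for z in (.052,.050): q=onz(ci,u,v.min(),z)[:2]; print(u,v.min(),v.max(),z,((q-O)@np.c_[ax,ay]).round(4))
for u in (250,265,280,295): print(u,hsv[286:312:2,u].tolist()[:12])
print("nest travel line check", (np.array([.498,-.0168])-O)@np.c_[ax,ay])
```

```text
base corners [ 0.47258251 -0.09687556  0.014     ] [0.46272597 0.06067182 0.014     ] 0.15785539698752185 3.5798945982472663
origin est [ 0.62232237 -0.00796439]
250 293 309 0.052 [-0.0745 -0.0352]
250 293 309 0.05 [-0.0736 -0.0356]
265 293 309 0.052 [-0.0745 -0.0224]
265 293 309 0.05 [-0.0736 -0.0228]
280 293 309 0.052 [-0.0745 -0.0097]
280 293 309 0.05 [-0.0736 -0.0099]
295 293 309 0.052 [-0.0745  0.003 ]
295 293 309 0.05 [-0.0736  0.0029]
250 [[101, 21, 133], [103, 23, 135], [105, 19, 131], [107, 66, 101], [108, 198, 67], [106, 172, 71], [107, 166, 72], [106, 183, 67], [107, 187, 71], [107, 186, 74], [110, 156, 75], [108, 175, 130]]
265 [[99, 19, 135], [90, 18, 129], [100, 17, 133], [102, 55, 102], [110, 164, 73], [112, 140, 71], [108, 182, 70], [107, 169, 68], [105, 164, 73], [109, 185, 73], [108, 156, 77], [107, 161, 128]]
280 [[107, 26, 138], [97, 25, 132], [102, 18, 138], [105, 54, 103], [111, 159, 69], [105, 205, 72], [107, 160, 75], [108, 157, 70], [108, 164, 73], [111, 193, 70], [109, 170, 75], [107, 175, 127]]
295 [[97, 18, 131], [107, 17, 132], [100, 22, 139], [104, 54, 103], [106, 186, 70], [103, 192, 69], [106, 174, 69], [108, 183, 71], [108, 158, 71], [108, 193, 70], [111, 154, 71], [108, 185, 120]]
nest travel line check [-0.12463406 -0.00068562]
```

Run:
```python
from h import *
ci=r.camera_info("wrist"); ax=np.array([np.cos(np.radians(3.75)),np.sin(np.radians(3.75))]); ay=np.array([-ax[1],ax[0]])
mid=(onz(ci,203,191,.014)+onz(ci,382,191,.014))[:2]/2
for v0 in (190,191):
  O=mid+.155*ax
  print([((onz(ci,265,v,z)[:2]-O)@np.c_[ax,ay]).round(4) for v,z in ((292,.018),(307,.052),(308,.052))])
T=cv2.imread("pics/top0.png"); ct=r.camera_info("top")
# knob in top image
c=min(blob(T,(0,0,0),(180,255,45)),key=lambda c:np.linalg.norm(c.reshape(-1,2).mean(0)-[352,200]))
(u,v),rad=cv2.minEnclosingCircle(c); print("knob px",u,v,rad,onz(ct,u,v,.268))
for O in ([.622,-.0085],[.6215,-.0085]): print("pred knob",O+ -.097*ay, "pred plate home", O-.06*ax)
S=cv2.imread("pics/scene0.png"); cs=r.camera_info("scene"); K=[*(np.array([.622,-.0085])-.097*ay),.268]; print(proj(cs,K),proj(ct,K))
c=min(blob(S,(0,0,0),(180,255,50)),key=lambda c:np.linalg.norm(c.reshape(-1,2).mean(0)-[338,247])); print("scene knob",cv2.minEnclosingCircle(c))
```

```text
[array([-0.0596, -0.028 ]), array([-0.0613, -0.0231]), array([-0.0604, -0.0231])]
[array([-0.0596, -0.028 ]), array([-0.0613, -0.0231]), array([-0.0604, -0.0231])]
knob px 352.0 199.5 4.924529075622559 [ 0.62858184 -0.1068317   0.268     ]
pred knob [ 0.6283441  -0.10529232] pred plate home [ 0.56212846 -0.01242419]
pred knob [ 0.6278441  -0.10529232] pred plate home [ 0.56162846 -0.01242419]
[338.41279081 245.99488192] [351.52465229 199.5630615 ]
scene knob ((337.5384521484375, 247.92308044433594), 7.092067718505859)
```

The plate's front face measures −60 ±1 mm, so the slide is home. The knob is predicted at (0.628,−0.1055,0.268), and the top and scene views agree. Moving over the knob with the fingers open.

Call:
arm_command:
  moves: [0, 0, -3, 0, 0, 0, -3, 0, 0, 0, -3, 0, 0, 0, -3, 0, -1, -1, -1, 0, -2, -2, 0, 0, -2.5, -2.5, 0, 0, -2.5, -2.5, 0, 0, -2.5, -2.5, 0, 0, -2.3, -1.9, 0, 0, 0, 0, 0, 0, 0, 0, 0, 0]
  fingers: 100

```text
time: 14.32
ee_pos: [0.6288, -0.1081, 0.3103]
eef_rot: [-0.031, 1.0, -0.001, -0.002]
ft_force: [0.3, 0.2, 0.2]
width: 0.0723
grip_force: 0.0
```

Run:
```python
from h import *
ci,im=snap("wrist","w6"); s,p,M=pose(); print(s["time"],p,s["width"],delta([.6283,-.1058,.249],3.75))
q=proj(ci,[.6283,-.1058,.268]); print(q)
g=cv2.inRange(cv2.cvtColor(im,cv2.COLOR_BGR2HSV),(0,0,0),(180,255,60))
u,v=q.astype(int); sub=g[v-60:v+60,u-60:u+60]
for row in sub[::6,::3]: print("".join("#" if x else "." for x in row))
```

```text
14.3667 [ 0.62843298 -0.1071591   0.31126258] 0.07649833042828534 (array([-0.02,  0.14,  6.23]), np.float64(-0.17))
[325.37291861 273.47148297]
....................#.#.................
........................................
........................................
........................#...............
............................#...........
........................................
................#########...............
.............###############............
............#################...........
...........###################..........
...........###################..........
...........###################..........
...........############..####...........
............#################...........
..............#############.............
.................#######................
........................................
##########..............................
.......###..####.###..#.######.###......
.......###########################......
```

The knob is within about 1.5 px of the prediction. Descending and gripping it.

Call:
arm_command:
  moves: [0, 0.1, 1, 0, 0, 0, 1.5, 0, 0, 0, 1.5, 0, 0, 0, 1.2, 0, 0, 0, 0.7, 0, 0, 0, 0.3, 0, 0, 0, 0, 0, 0, 0, 0, 0]

```text
time: 15.03
ee_pos: [0.6287, -0.1059, 0.2521]
eef_rot: [-0.032, 0.999, 0.0, 0.0]
ft_force: [0.4, -0.1, 0.3]
width: 0.0874
grip_force: 0.0
```

Call:
arm_command:
  moves: [0, 0, 0, 0, 0, 0, 0, 0, 0, 0, 0, 0, 0, 0, 0, 0, 0, 0, 0, 0, 0, 0, 0, 0, 0, 0, 0, 0, 0, 0, 0, 0, 0, 0, 0, 0, 0, 0, 0, 0]
  fingers: 20
  squeeze: 25

```text
time: 15.87
ee_pos: [0.6286, -0.1062, 0.2515]
eef_rot: [-0.032, 1.0, -0.0, 0.0]
ft_force: [0.2, -1.0, -1.0]
width: 0.0333
grip_force: 25.0
```

Run:
```python
from h import *
s,p,M=pose(); print(s["time"],p,s["width"],s["grip_force"],s["ft_force"],M.round(3).tolist())
# arc rows from theta 0: tool x (+ = to front), z down, cm, 120 mm radius
t=np.radians(np.r_[0:91:7.5]); print(np.c_[np.degrees(t[1:]),np.diff(12*np.sin(t)),np.diff(-12*np.cos(t))].round(2))
```

```text
15.8667 [ 0.62859274 -0.1062199   0.2515127 ] 0.03334424477961956 24.99984835911164 [ 0.22787091 -1.00784702 -1.00590404] [[-0.998, -0.063, 0.0], [-0.063, 0.998, -0.0], [-0.0, -0.0, -1.0]]
[[ 7.5   1.57  0.1 ]
 [15.    1.54  0.31]
 [22.5   1.49  0.5 ]
 [30.    1.41  0.69]
 [37.5   1.31  0.87]
 [45.    1.18  1.03]
 [52.5   1.03  1.18]
 [60.    0.87  1.31]
 [67.5   0.69  1.41]
 [75.    0.5   1.49]
 [82.5   0.31  1.54]
 [90.    0.1   1.57]]
```

Call:
arm_command:
  moves: [0.79, 0, 0.03, 0, 0.78, 0, 0.08, 0, 0.78, 0, 0.13, 0, 0.76, 0, 0.18, 0, 0.75, 0, 0.23, 0, 0.73, 0, 0.28, 0, 0.71, 0, 0.32, 0, 0.69, 0, 0.37, 0, 0.67, 0, 0.41, 0, 0.64, 0, 0.46, 0, 0.61, 0, 0.5, 0, 0.58, 0, 0.53, 0]
  squeeze: 30

```text
time: 16.87
ee_pos: [0.5431, -0.1115, 0.2165]
eef_rot: [-0.032, 1.0, 0.0, 0.0]
ft_force: [0.6, -1.0, 4.7]
width: 0.0333
grip_force: 30.0
```

Run:
```python
from h import *
s,p,M=pose(); print(s["time"],p,s["width"],s["grip_force"],s["ft_force"])
d=p-np.array([.6286,-.1062,.1315]); ax=np.array([.998,.065]); x=d[:2]@ax; print(x,d[2],np.hypot(x,d[2]),np.degrees(np.arctan2(-x,d[2])))
```

```text
16.8667 [ 0.54309705 -0.11152494  0.21647847] 0.03327789241757713 30.03107561264187 [ 0.63946403 -1.03555549  4.74116554]
-0.08567806725970614 0.08497847345415122 0.12067341115571653 45.23487847419483
```

Call:
arm_command:
  moves: [0.55, 0, 0.57, 0, 0.52, 0, 0.61, 0, 0.48, 0, 0.62, 0, 0.45, 0, 0.65, 0, 0.41, 0, 0.67, 0, 0.37, 0, 0.69, 0, 0.33, 0, 0.71, 0, 0.28, 0, 0.73, 0]

```text
time: 17.53
ee_pos: [0.5105, -0.1135, 0.1636]
eef_rot: [-0.032, 0.999, -0.0, 0.001]
ft_force: [6.7, -2.9, 4.0]
width: 0.0333
grip_force: 30.1
```

Call:
arm_command:
  moves: [0.12, 0, 0.37, 0, 0.11, 0, 0.38, 0, 0.1, 0, 0.38, 0, 0.09, 0, 0.38, 0, 0.06, 0, 0.39, 0, 0.05, 0, 0.39, 0, 0.03, 0, 0.39, 0, 0, 0, 0.39, 0, 0, 0, 0, 0]

```text
time: 18.28
ee_pos: [0.5047, -0.1139, 0.1325]
eef_rot: [-0.032, 0.999, -0.0, 0.0]
ft_force: [3.6, -2.1, 5.1]
width: 0.033
grip_force: 30.1
```

Run:
```python
from h import *
ci,im=snap("scene","s3"); s,p,M=pose(); print(s["time"],p,s["width"],s["grip_force"],s["ft_force"],s["torque"])
d=p-np.array([.6286,-.1062,.1315]); ax=np.array([.998,.065]); x=d[:2]@ax; print(x,d[2],np.hypot(x,d[2]),np.degrees(np.arctan2(-x,d[2])))
cv2.imwrite("pics/c7.png",cv2.resize(im[220:340,260:420],None,fx=5,fy=5,interpolation=cv2.INTER_CUBIC))
```

```text
18.3333 [ 0.50469426 -0.11388989  0.13283339] 0.033897350319642625 30.0762434117496 [ 3.6185234  -2.30484893  5.93654481] [-0.43354897 -0.89218089  0.03728861]
-0.12415777035778643 0.0013333914812131142 0.12416493012545451 89.38469604325108
```

View pics/c7.png

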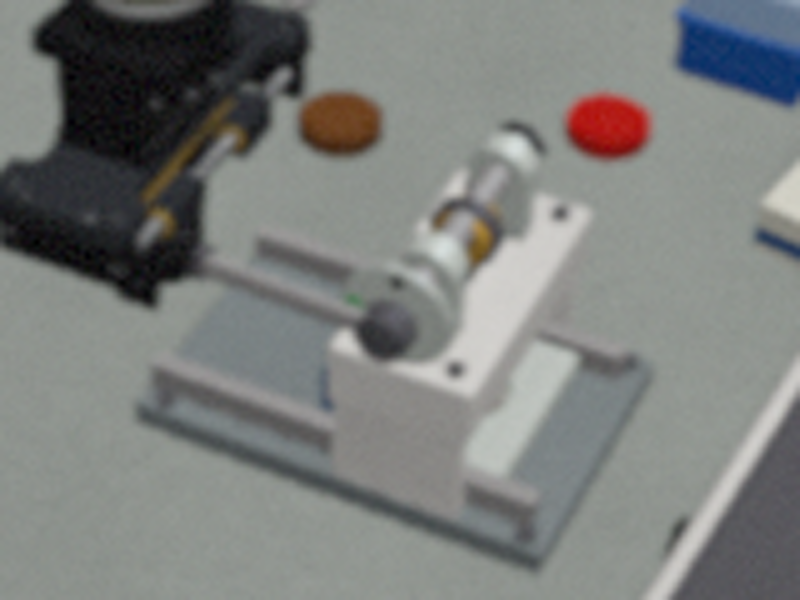

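The lever is nearly level and points at the green dot (355,298), with the knob in the grip near (190,250). I'll measure the rod's angle against projected lines.

Run:
```python
from h import *
ci=r.camera_info("scene"); g=np.mean([cv2.cvtColor(snap("scene")[1],cv2.COLOR_BGR2GRAY).astype(float) for _ in range(6)],0)
a=np.radians(3.7); ax=np.array([np.cos(a),np.sin(a)]); ay=np.array([-ax[1],ax[0]]); O=np.array([.6222,-.0085]); A=O-.0975*ay
rod=lambda th,rr:[*(A-rr*np.sin(th)*ax),.148+rr*np.cos(th)]
for th in (84,87,90,93,96):
    P=np.array([proj(ci,rod(np.radians(th),q)) for q in np.linspace(.02,.11,30)]); f=np.polyfit(P[:,0],P[:,1],1); print(th,f[0].round(4),np.polyval(f,[304,316,328]).round(2))
print("pivot",proj(ci,[*A,.148]))
for u in range(302,332,3):
    col=g[262:296,u]; print(u,col.astype(int).tolist())
```

```text
84 0.439 [270.67 275.94 281.21]
87 0.3953 [272.11 276.85 281.59]
90 0.3519 [273.53 277.75 281.97]
93 0.3087 [274.94 278.65 282.35]
96 0.2654 [276.36 279.54 282.73]
pivot [336.74303751 285.04028211]
302 [147, 147, 146, 146, 146, 144, 138, 124, 125, 134, 128, 109, 99, 111, 134, 145, 147, 142, 137, 133, 129, 127, 127, 127, 127, 127, 128, 129, 127, 127, 128, 135, 145, 148]
305 [148, 148, 148, 148, 148, 146, 146, 145, 147, 149, 146, 132, 111, 102, 108, 121, 128, 129, 129, 130, 130, 130, 129, 129, 128, 127, 127, 126, 127, 126, 126, 126, 132, 141]
308 [147, 147, 146, 145, 145, 146, 146, 147, 146, 146, 148, 146, 133, 114, 101, 104, 119, 128, 129, 128, 129, 130, 128, 128, 129, 128, 128, 127, 127, 127, 125, 125, 125, 131]
311 [146, 146, 147, 148, 143, 129, 117, 114, 112, 116, 127, 139, 144, 137, 116, 102, 100, 112, 124, 128, 128, 128, 129, 128, 128, 127, 127, 128, 127, 127, 127, 126, 125, 125]
314 [146, 144, 146, 148, 148, 138, 114, 94, 90, 100, 115, 126, 138, 146, 140, 121, 104, 101, 111, 124, 129, 129, 129, 129, 128, 129, 128, 128, 128, 127, 127, 127, 126, 125]
317 [146, 145, 145, 148, 149, 149, 138, 113, 91, 91, 98, 114, 127, 136, 142, 139, 123, 105, 101, 112, 123, 128, 128, 128, 128, 127, 126, 126, 127, 127, 126, 127, 127, 126]
320 [145, 143, 142, 144, 147, 149, 149, 138, 113, 92, 89, 95, 113, 125, 135, 143, 142, 125, 108, 98, 107, 122, 128, 129, 127, 127, 127, 127, 127, 126, 127, 126, 127, 127]
323 [143, 142, 143, 144, 145, 146, 148, 149, 140, 114, 92, 90, 96, 113, 124, 135, 143, 143, 128, 108, 101, 107, 119, 126, 127, 126, 126, 126, 125, 125, 125, 122, 117, 115]
326 [144, 144, 144, 143, 143, 144, 145, 148, 148, 135, 112, 92, 89, 95, 108, 122, 130, 139, 143, 131, 111, 101, 104, 118, 135, 153, 168, 165, 149, 137, 134, 132, 132, 131]
329 [145, 144, 144, 145, 144, 144, 144, 146, 148, 147, 135, 111, 98, 104, 114, 120, 119, 113, 121, 139, 133, 113, 101, 130, 175, 195, 203, 201, 182, 155, 140, 137, 137, 136]
```

Run:
```python
from h import *
ci=r.camera_info("scene"); G=np.mean([cv2.cvtColor(snap("scene")[1],cv2.COLOR_BGR2GRAY).astype(float) for _ in range(4)],0)
a=np.radians(3.7)
for sg in cv2.createLineSegmentDetector(2).detect(G.astype(np.uint8))[0].reshape(-1,4):
    if sg[0]>sg[2]: sg=sg[[2,3,0,1]]
    L=np.hypot(*(sg[2:]-sg[:2])); k=(sg[3]-sg[1])/(sg[2]-sg[0]+1e-9)
    if L>15 and .2<k<.55 and 285<sg[0]<380 and 255<sg[1]<330 and sg[2]<375: print(sg.round(1),k.round(3),round(L,1))
for yaw in (3,3.7,4.4):
    a=np.radians(yaw); ax=np.array([np.cos(a),np.sin(a)]); ay=np.array([-ax[1],ax[0]]); O=np.array([.6222,-.0085])
    for n,y,z,x0,x1 in (("base bottom R",-.082,0,-.15,.08),("base top R",-.082,.016,-.15,.0),("rail R top out",-.067,.034,-.15,-.04),("rail L top in",.055,.034,-.15,-.06)):
        p,q=[proj(ci,[*(O+x*ax+y*ay),z]) for x in (x0,x1)]; print(yaw,n,p.round(1),q.round(1),((q-p)[1]/(q-p)[0]).round(3))
    A=O-.0975*ay
    for th in (86,88,90,92,94):
        t=np.radians(th); n=np.array([np.cos(t),np.sin(t)])
        e=[]
        for o in (-.006,.006): # upper/lower silhouette approx in swing plane
            p,q=[proj(ci,[*(A-(rr*np.sin(t)+o*np.cos(t))*ax),.148+rr*np.cos(t)-o*np.sin(t)]) for rr in (.02,.10)]
            e.append(((q-p)[1]/(q-p)[0]).round(3))
        print("   lever",th,e)
```

```text
[311.5 267.  339.2 275. ] 0.286 28.8
[287.  304.1 366.2 334.2] 0.38 84.7
[337.  293.9 353.6 299.2] 0.323 17.4
[290.3 292.6 326.6 306.3] 0.376 38.8
[291.9 301.9 366.6 330.1] 0.377 79.9
[295.7 290.5 327.  302.7] 0.39 33.7
[303.4 272.5 329.1 282.5] 0.389 27.6
[312.  271.5 327.3 277. ] 0.363 16.2
[302.3 275.9 324.4 284.3] 0.381 23.7
[296.5 299.2 323.5 309.5] 0.381 29.0
3 base bottom R [288.  303.4] [365.1 333.6] 0.391
3 base top R [287.8 299.2] [337.4 318.5] 0.389
3 rail R top out [290.4 291. ] [326.5 304.8] 0.381
3 rail L top in [311.9 265.3] [340.  275.2] 0.353
   lever 86 [np.float64(0.419), np.float64(0.422)]
   lever 88 [np.float64(0.39), np.float64(0.393)]
   lever 90 [np.float64(0.361), np.float64(0.364)]
   lever 92 [np.float64(0.332), np.float64(0.335)]
   lever 94 [np.float64(0.302), np.float64(0.306)]
3.7 base bottom R [288. 304.] [365.6 333.4] 0.38
3.7 base top R [287.8 299.8] [337.7 318.6] 0.378
3.7 rail R top out [290.4 291.6] [326.7 305. ] 0.371
3.7 rail L top in [311.4 265.6] [339.7 275.3] 0.343
   lever 86 [np.float64(0.408), np.float64(0.411)]
   lever 88 [np.float64(0.379), np.float64(0.382)]
   lever 90 [np.float64(0.35), np.float64(0.353)]
   lever 92 [np.float64(0.321), np.float64(0.325)]
   lever 94 [np.float64(0.293), np.float64(0.296)]
4.4 base bottom R [288.  304.5] [366.1 333.3] 0.369
4.4 base top R [287.8 300.3] [338.1 318.8] 0.367
4.4 rail R top out [290.3 292.1] [326.9 305.2] 0.36
4.4 rail L top in [310.9 265.9] [339.3 275.4] 0.333
   lever 86 [np.float64(0.398), np.float64(0.4)]
   lever 88 [np.float64(0.369), np.float64(0.372)]
   lever 90 [np.float64(0.34), np.float64(0.343)]
   lever 92 [np.float64(0.312), np.float64(0.314)]
   lever 94 [np.float64(0.283), np.float64(0.286)]
```

Yaw 3.7° reproduces the base and rail slopes, and the rod slope gives about 87.7°. It needs roughly 4 mm more down.

Call:
arm_command:
  moves: [-0.1, 0, 0.2, 0, -0.1, 0, 0.2, 0, 0, 0, 0, 0, 0, 0, 0, 0, 0, 0, 0, 0]

```text
time: 19.25
ee_pos: [0.5048, -0.1139, 0.1282]
eef_rot: [-0.032, 1.0, 0.0, -0.002]
ft_force: [-4.1, -1.1, 6.2]
width: 0.0334
grip_force: 30.1
```

```bash
cat > lev.py <<'E'
from h import *
G=np.mean([cv2.cvtColor(snap("scene")[1],cv2.COLOR_BGR2GRAY).astype(float) for _ in range(6)],0)
for sg in cv2.createLineSegmentDetector(2).detect(G.astype(np.uint8))[0].reshape(-1,4):
    if sg[0]>sg[2]: sg=sg[[2,3,0,1]]
    k=(sg[3]-sg[1])/(sg[2]-sg[0]+1e-9)
    if np.hypot(*(sg[2:]-sg[:2]))>15 and .2<k<.55 and 285<sg[0]<306 and 255<sg[1]<306: print(sg.round(1),k.round(3))
X=[];Y=[]
for u in range(305,327):
    v0=275+.39*(u-305); w=np.arange(int(v0)-4,int(v0)+6); c=G[w,u]; i=int(np.clip(c.argmin(),1,len(c)-2))
    X.append(u);Y.append(w[i]+.5*(c[i-1]-c[i+1])/(c[i-1]-2*c[i]+c[i+1]))
print("valley",np.polyfit(X,Y,1))
s,p,M=pose(); print(s["time"],p,s["width"],s["grip_force"],s["ft_force"])
E
python3 lev.py
```

```text
[287.  304.1 366.2 334.2] 0.38
[290.3 292.6 326.6 306.2] 0.375
[291.9 301.9 366.6 330.1] 0.377
[296.7 290.9 325.9 302.3] 0.389
[303.  273.4 328.3 282.6] 0.363
[302.3 277.  322.1 283.8] 0.345
[296.5 299.2 323.5 309.5] 0.382
valley [  0.35029781 169.34157095]
19.55 [ 0.50475094 -0.11389978  0.1282074 ] 0.03361375212762318 30.06728556007147 [-3.14064763 -1.73252558  5.29755564]
```

The rod slopes (0.345–0.363) now match level (0.35), the holding force is about 5 N as specified, and the grip is steady. Handing in while holding the lever.

```bash
python3 -c "
from bench import r
print(r.close_job())"
```

```text
the job is handed in; nothing more can be done
None
```

The job is handed in at about 19.6 s: the dish sits glass up in the nest, the slide is home against its stop, and the arm is still gripping the cam lever, measured level to within about 2°; no verdict came back.

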